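Fill the snack assortment tray

TASK

Make up the assortment tray on the shop counter: stand each of the four full-height red-lidded snack tubs upright in the tray recess of its own shape and size (big round, small round, square, oblong), down on the recess floor. Leave the two half-height tubs standing where they are on the mat.

Things in the scene. Friction and masses are not known exactly. Their poses are not given: they have to be found in the camera images.
- big_round_mid (a point): Full-height big round snack tub: biscuit-coloured body, paper band, red lid; 60 mm diameter, 70 mm high, about 0.15 to 0.31 kg. It stands upright on the blue mat (4 mm thick), as all the tubs do, about 0.13 m from its neighbours. Origin at the tub's centre, half-way up (35 mm above its underside); z up when it stands.
- small_round_mid (a point): Full-height small round snack tub, same materials; 44 mm diameter, 70 mm high, 0.1 to 0.2 kg. Origin at the tub's centre, half-way up (35 mm above its underside); z up when it stands.
- square_mid (a point): Full-height square snack tub, same materials; 50 x 50 mm, 70 mm high, 0.14 to 0.28 kg. Origin at the tub's centre, half-way up (35 mm above its underside); z up when it stands. Its x and y axes are square to its sides.
- oblong_mid (a point): Full-height oblong snack tub, same materials; 76 mm long (its x axis), 40 mm wide (its y axis), 70 mm high, 0.15 to 0.31 kg. Origin at the tub's centre, half-way up (35 mm above its underside); z up when it stands.
- half_round_mid (a point): Half-height round tub that does not belong in the tray: same materials, 60 mm diameter like the big round one but only 32 mm high. Origin at its centre, 16 mm up.
- half_square_mid (a point): Half-height square tub that does not belong in the tray: same materials, 50 x 50 mm like the square one but only 32 mm high. Origin at its centre, 16 mm up.
- big_round_recess_floor (a point): Big round recess, 76 mm diameter, 12 mm deep, in a white insert of the assortment tray: place of the big round tub. Origin at the centre of the recess's grey floor, 12 mm below the insert's top and 12 mm above the counter; z up, x and y along the tray's sides. Fixed. 
- small_round_recess_floor (a point): Small round recess of the tray, 60 mm diameter, 12 mm deep: place of the small round tub. Origin and axes as for the big round recess. The tray: cardboard, 222 mm square, rim 30 mm above the counter; four white inserts 104 mm square fill it two by two, centres 105 mm apart, in changing order.
- square_recess_floor (a point): Square recess of the tray, 66 x 66 mm with sides along x and y, 12 mm deep: place of the square tub. Origin and axes as for the big round recess.
- oblong_recess_floor (a point): Oblong recess of the tray, 92 mm along its x axis by 56 mm along its y axis, 12 mm deep: place of the oblong tub. Origin and axes as for the big round recess.
Things that resemble listed ones, but are neither listed nor needed, are in the scene too. What is shaped like the part that bears half_round_mid but blue, pink or turquoise is not meant.

How it is judged:
By the outcome, as a careful person would: the job done as asked, in the order asked, and still so for the second after the job is handed in, with the robot touching nothing.
It also fails if it takes over 109 s, if anything falls off the work surface, if the arm or the gripper's body presses on something with over 40 N, if the wrist force passes 120 N, or if a joint passes its speed limit or range.

ROBOT

A 6-joint arm with a two-finger parallel gripper is mounted at the origin on the work surface. World frame = base frame: x ahead of the robot, y to its left, z up, the work surface at z = 0. Lengths are in m, angles in rad, forces in N, time in s.
With the tool pointing down it reaches from about 0.3 to 0.875 m from the base axis. Payload 6.4 kg.
Tool frame: the origin (TCP) lies at the very end of the fingers, on their centre line; the grasp point (between the pads) lies 19 mm behind it; x points along the fingers, z is the direction in which the jaws open and shut, and the axes are right-handed (so a half turn about x gives the same grasp; the last joint's range is limited). The gripper opens to 88 mm and grips with 3 to 60 N. Pads are 18 mm wide; open, the fingers measure 123 mm over their backs; the gripper's body (75 mm by 187 mm) begins 45 mm behind the grasp point.
Start: joints at [1.076, 0.181, 1.607, -0, 1.354, -0.206], TCP at [0.164, 0.551, 0.239] pointing down, gripper open.
Joint ranges: [-2.99, 2.99], [-0.89, 2.07], [0.3, 2.58], [-1.14, 4.28], [0, 2.63], [-3.12, 3.12]. Speed limits (rad/s): [2.57, 2.57, 3.01, 3.14, 3.14, 3.14].

INTERFACE

Orientations are given as [roll, pitch, yaw] about the fixed x, y, z axes, in that order (R = Rz(yaw) Ry(pitch) Rx(roll)).
In Python, from cell import robot gives the robot as it stands. The module is installed in compiled form; this text tells all that it offers.
- The arm moves only by the shell command python3 -m handwheel 'ROWS' [OPENING] [FORCE]. ROWS is JSON, a list of rows, each an object of numbers: "tx", "ty", "tz": the shift along the tool's x, y, z scaled (see below); "yaw": the turn about the tool's x scaled (see below). In form: [{"tx": .., "ty": .., "tz": .., "yaw": ..}, ...]. A call has 1 to 12 rows; each row shifts and turns the commanded pose from where the row before left it, along the tool's axes as they then stand; what a row does not reach is not made up. The controller multiplies each number of a shift by 25 mm and each number of a turn by 0.1 rad. A row lasts 1/8 s, in which the tool goes at most 62.5 mm and 10.7 degrees, less where a joint would pass 70% of its speed; a pose out of reach is approached as far as the arm can. A call with a number of a shift or a turn outside -1 to 1 is refused whole. A call with a gripper value outside its range is refused whole. OPENING is the closure, from -1 (fully open) to 1 (shut), set as the call begins (- or left out, the last holds). The fingers move at their own pace and stop on an object; FORCE is the grip in N (left out, the last holds). Time passes only in rows, so rows that do not move let the fingers close. It gives the time, the measured TCP pose, the force and the opening at its end, in the units of the state.
- robot.get_state(): the state, without advancing time (a new reading comes with each control period).
- robot.capture(name): name is "scene" or "top" or "wrist"; returns the picture (400x640x3 uint8, red, green, blue); there is no depth.
- robot.camera_params(name): a dict with "fx", "fy", "cx", "cy" (pixels), "k1" (the pictures are not rectified: a ray, as slopes to the right and down, at radius r is drawn at 1 + k1 r^2 times it, then the intrinsics apply), "pose" (4x4, takes a point from camera to world coordinates). Camera axes: x right, y down, z forward; pixel columns grow to the right and rows downward; lengths in m; the calibration is good to about 2 mm. A picture is of the moment at which its call begins: read the wrist's pose just before it. camera_params takes no time and is no camera call; for the wrist camera it gives the pose at the moment of the call.
- robot.finish_job(): hands the job in, once; it reports no verdict.
Trained networks look in the newest picture that a camera, given by its name, has taken for a name from the list of things; names that differ only in an ending like _2 or _b are one class to them, and where a whole thing is asked for, a point or a joint stands for the part that bears it (a point fixed in the world has none). Each returns a list of dicts, best first, with "conf" (0 to 1); they miss things now and then, are a little off and sometimes report something else, mostly with a low value. They report only what shows in the picture. A call takes as long as a camera call. They do not tell look-alikes from the thing itself.
- robot.regions_of(camera, thing): "region" (400x640 bool, what is visible of it) and "bbox" ([left, top, right, bottom] in pixels, round what is visible of it).
- robot.place_of(camera, thing): "uv" ([column, row] in pixels: a listed point, or the origin of a listed thing).
The state is a dict: "time": time; "q": joint angles; "joint_velocities": joint speeds; "joint_torque": joint torques, N m; "ee_pos": TCP position; "orientation": TCP orientation; "force": force on the tool from outside, world axes, zero at the start; "moment": the same for the moment, N m; "opening": opening from 0.0 (shut) to 1.0 (fully open).
Only numpy, scipy, OpenCV 4.12 (cv2) and the standard library are available. Lean on these libraries where they do the work, as an engineer would, in place of code of your own. Each camera call takes 0.05 s, during which the arm holds its last target. There are 200 camera calls.

## Working session

There is one attempt and no reset: what is moved stays moved. The work goes in short steps, Python scripts to look and compute and a shell command to move; the robot and the scene stay as the last step left them, time stands still between calls to the robot, and variables do not carry over. Pictures are saved under pics/ and viewed, about 12 in all and at most 16, crops included, and the job is handed in when it is done.

```bash
mkdir -p pics
cat > h.py <<'E'
import numpy as np, cv2
from cell import robot
def ray(cam,uv,z,P=None):
    p=P or robot.camera_params(cam); T=np.array(p["pose"])
    d=np.array([(uv[0]-p["cx"])/p["fx"],(uv[1]-p["cy"])/p["fy"]]); s=d.copy()
    for _ in range(20): s=d/(1+p["k1"]*(s@s))
    v=T[:3,:3]@np.array([s[0],s[1],1]); o=T[:3,3]
    return o+v*(z-o[2])/v[2]
def proj(cam,X):
    p=robot.camera_params(cam); T=np.array(p["pose"])
    c=T[:3,:3].T@(np.array(X)-T[:3,3]); s=c[:2]/c[2]; s=s*(1+p["k1"]*(s@s))
    return np.array([p["fx"]*s[0]+p["cx"],p["fy"]*s[1]+p["cy"]])
def save(cam,name):
    im=robot.capture(cam); cv2.imwrite(f"pics/{name}.png",im[:,:,::-1]); return im
E
python3 - <<'E'
from h import *
print(robot.get_state())
for c in("scene","top"):
    save(c,c+"0"); p=robot.camera_params(c); print(c,p["fx"],p["k1"],np.round(p["pose"],3).tolist())
Z=dict(big_round_mid=.039,small_round_mid=.039,square_mid=.039,oblong_mid=.039,half_round_mid=.02,half_square_mid=.02,big_round_recess_floor=.012,small_round_recess_floor=.012,square_recess_floor=.012,oblong_recess_floor=.012)
for n,z in Z.items():
  for c in("top",):
    for d in robot.place_of(c,n)[:3]: print(n,c,round(d["conf"],2),np.round(d["uv"],1),np.round(ray(c,d["uv"],z),3))
E
```

```text
{'time': 0.0, 'q': array([ 1.07571308e+00,  1.81505823e-01,  1.60799783e+00, -1.25436663e-05,
        1.35381884e+00, -2.06264209e-01]), 'joint_velocities': array([-0.00016923,  0.00156309,  0.00011095,  0.00142496, -0.00114221,
        0.00038694]), 'joint_torque': array([ 8.40998800e-04, -4.33878779e+01, -3.41843390e+01,  7.02386792e-02,
        3.84621613e-02, -8.02368663e-05]), 'ee_pos': array([0.16347746, 0.55070947, 0.23783487]), 'orientation': array([ 2.94240693,  1.56906644, -2.05879838]), 'force': array([ 0.7252867 ,  0.07379908, -0.54781036]), 'moment': array([ 0.03783096, -0.03765647, -0.01402063]), 'opening': 1.0016633487724897}
scene 361.0237375125762 0.0026592272024137283 [[0.505, 0.579, -0.64, 1.165], [0.863, -0.332, 0.38, -0.335], [0.007, -0.745, -0.667, 0.781], [0.0, 0.0, 0.0, 1.0]]
top 504.134360935334 -0.08399161143101315 [[0.014, -0.989, 0.148, 0.236], [-1.0, -0.014, 0.005, 0.07], [-0.003, -0.148, -0.989, 1.528], [0.0, 0.0, 0.0, 1.0]]
big_round_mid top 0.6 [256.9 215.8] [0.422 0.241 0.039]
small_round_mid top 0.69 [295.  138.7] [0.661 0.132 0.039]
square_mid top 0.84 [256.7 148.2] [0.629 0.248 0.039]
oblong_mid top 0.81 [298.1 216. ] [0.423 0.118 0.039]
oblong_mid top 0.3 [294.5 141.3] [0.652 0.133 0.039]
half_round_mid top 0.87 [191.1 250.7] [0.316 0.438 0.02 ]
half_round_mid top 0.83 [235.4 182.9] [0.525 0.312 0.02 ]
half_round_mid top 0.59 [226.5 263.2] [0.281 0.33  0.02 ]
half_square_mid top 0.79 [317.3 181.6] [0.532 0.062 0.02 ]
big_round_recess_floor top 0.68 [387.5 201.9] [ 0.474 -0.152  0.012]
big_round_recess_floor top 0.36 [253.2 145.2] [0.646 0.263 0.012]
small_round_recess_floor top 0.56 [390.  168.7] [ 0.577 -0.161  0.012]
square_recess_floor top 0.65 [416.8 205. ] [ 0.465 -0.242  0.012]
square_recess_floor top 0.55 [421.4 168.6] [ 0.579 -0.258  0.012]
square_recess_floor top 0.41 [258.4 216. ] [0.425 0.24  0.012]
oblong_recess_floor top 0.95 [417.1 205.1] [ 0.465 -0.243  0.012]
```

Run:
```python
import cv2
a=cv2.imread("pics/top0.png")[110:290,160:460]
cv2.imwrite("pics/t1.png",cv2.resize(a,(800,480),interpolation=cv2.INTER_CUBIC))
```

```text
(no output)
```

View pics/t1.png

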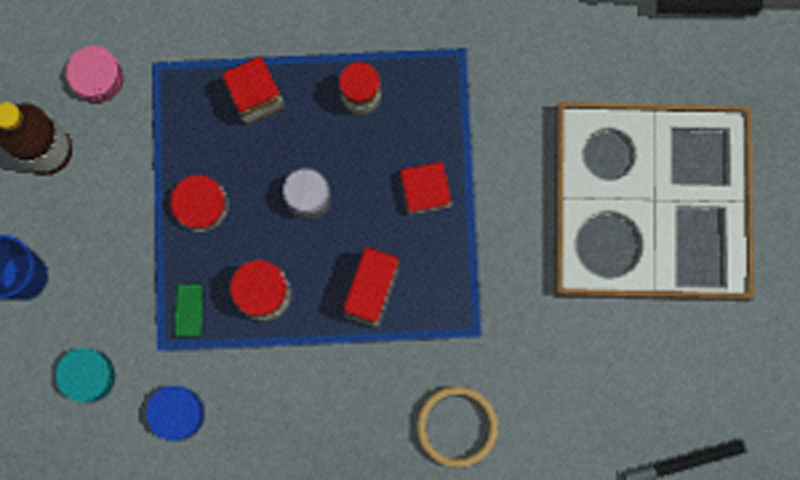

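View pics/scene0.png

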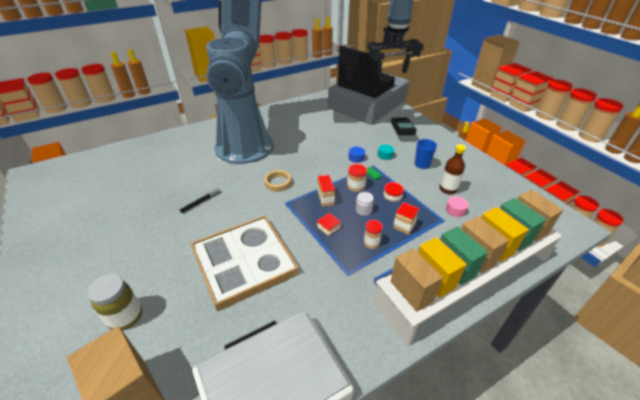

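The scene shows the half tubs at top-crop (198,202) and (425,187); the full tubs are at (252,89), (360,85), (260,290) and (372,287). The recesses in the same crop are small (610,155), square (700,157), big (610,245) and oblong (702,247). Next I'll measure the positions from the colour segmentation.

```bash
cat > m.py <<'E'
from h import *
from scipy.spatial.transform import Rotation as R
def lids(cam,im,z=.074,amin=60):
    hsv=cv2.cvtColor(im,cv2.COLOR_RGB2HSV)
    m=(((hsv[...,0]<8)|(hsv[...,0]>172))&(hsv[...,1]>150)&(hsv[...,2]>90)).astype(np.uint8)
    P=robot.camera_params(cam)
    for c in cv2.findContours(m,0,cv2.CHAIN_APPROX_NONE)[0]:
        if cv2.contourArea(c)<amin: continue
        w=np.array([ray(cam,q[0],z,P)[:2] for q in c])
        r=cv2.minAreaRect((w*1000).astype(np.float32))
        print("lid px",c.mean((0,1)).round(),"xy mm",np.round(r[0],1),"size",np.round(r[1],1),"ang",round(r[2],1))
def axes():
    s=robot.get_state(); M=R.from_euler("xyz",s["orientation"]).as_matrix(); return s,M
E
python3 - <<'E'
from m import *
im=save("top","top1"); lids("top",im)
s,M=axes(); print("tool axes cols\n",M.round(3))
P=robot.camera_params("top")
g=cv2.cvtColor(im,cv2.COLOR_RGB2HSV)
w=((g[...,2]>165)&(g[...,1]<40)).astype(np.uint8); w[:,:360]=0; w[:140]=0;w[230:]=0
w=cv2.morphologyEx(w,cv2.MORPH_CLOSE,np.ones((3,3)))
cs,h=cv2.findContours(w,cv2.RETR_CCOMP,cv2.CHAIN_APPROX_NONE)
for c,hh in zip(cs,h[0]):
    if cv2.contourArea(c)<60: continue
    q=np.array([ray("top",p[0],.024,P)[:2] for p in c])*1000
    r=cv2.minAreaRect(q.astype(np.float32)); print("outer" if hh[3]<0 else "hole",np.round(r[0],1),np.round(r[1],1),round(r[2],1))
# scene cross-check of the top-measured points
for n,z in dict(big_round_mid=.039,small_round_mid=.039,square_mid=.039,oblong_mid=.039,half_round_mid=.02,big_round_recess_floor=.012,small_round_recess_floor=.012,square_recess_floor=.012,oblong_recess_floor=.012).items():
    if n=="big_round_mid": robot.capture("scene")
    for d in robot.place_of("scene",n)[:2]: print(n,round(d["conf"],2),ray("scene",d["uv"],z).round(3))
E
```

```text
lid px [256. 218.] xy mm [412.7 239.6] size [55.7 58.5] ang 0.8
lid px [299. 216.] xy mm [417.8 115.7] size [39.8 75.1] ang 71.8
lid px [233. 185.] xy mm [506.6 308.9] size [57.1 56.2] ang 2.0
lid px [319. 180.] xy mm [527.6  56.8] size [48.1 48.5] ang 12.3
lid px [294. 140.] xy mm [646.6 133.6] size [43.2 41.7] ang 1.0
lid px [254. 141.] xy mm [642.  254.3] size [50.9 48. ] ang 27.4
tool axes cols
 [[ 0.    -0.959  0.285]
 [ 0.     0.285  0.959]
 [-1.    -0.     0.   ]]
outer [ 525.5 -204.4] [207.3 208.4] 89.6
hole [ 473.1 -153.7] [81.  82.9] 45.6
hole [ 473.1 -257.3] [64.4 99.8] 89.1
hole [ 576.8 -258.6] [72.1 74.8] 0.9
hole [ 577.9 -153.8] [65.5 67.6] 63.5
big_round_mid 0.95 [0.418 0.24  0.039]
small_round_mid 0.78 [0.647 0.131 0.039]
square_mid 0.81 [0.647 0.261 0.039]
square_mid 0.25 [ 0.498 -0.263  0.039]
oblong_mid 0.65 [0.412 0.114 0.039]
half_round_mid 0.87 [0.521 0.322 0.02 ]
half_round_mid 0.76 [0.664 0.451 0.02 ]
big_round_recess_floor 0.64 [ 0.478 -0.155  0.012]
small_round_recess_floor 0.59 [ 0.586 -0.152  0.012]
square_recess_floor 0.59 [ 0.574 -0.257  0.012]
oblong_recess_floor 0.94 [ 0.473 -0.253  0.012]
```

```bash
cat > go.py <<'E'
# prints totals (in command units) to reach x y z(mm) jaw angle(deg): python3 go.py x y z ang
import sys; from m import *
x,y,z,a=map(float,sys.argv[1:5]); s,M=axes(); d=np.array([x,y,z])/1e3-s["ee_pos"]
t=M.T@d/.025; cur=np.degrees(np.arctan2(M[1,2],M[0,2])); da=(a-cur+90)%180-90
print("t",round(s["time"],2),"xyz",(s["ee_pos"]*1e3).round(1),"jaw",cur.round(1),"F",s["force"].round(1),"open",round(s["opening"],3))
print("units tx,ty,tz",t.round(2),"yaw",round(-np.radians(da)/.1,2),"q6",round(s["q"][5],2))
E
python3 -m handwheel '[{"ty":-1,"tz":-0.94,"tx":0.1},{"ty":-1,"tz":-0.94,"tx":0.1},{"ty":-1,"tz":-0.94,"tx":0.1},{"ty":-1,"tz":-0.94,"tx":0.1},{"ty":-1,"tz":-0.94,"tx":0.1},{"ty":-1,"tz":-0.94,"tx":0.1},{"ty":-1,"tz":-0.94,"tx":0.1},{"ty":-1,"tz":-0.94,"tx":0.1},{"ty":-1,"tz":-0.94,"tx":0.1},{"ty":-1,"tz":-0.94,"tx":0.1},{"ty":-1,"tz":-0.94,"tx":0.1},{"ty":-1,"tz":-0.94,"tx":0.1}]' -1 25
python3 go.py 417.8 115.7 200 71.8
```

```text
t 1.15 xyz [163.8 551.2 238.7] jaw 73.5 F [-0.1 -0.3  0.1] open 1.003
units tx,ty,tz [  1.55 -14.7  -13.8 ] yaw 0.29 q6 -0.21invalid input at $[0]: expected keys tx, ty, tz, yaw
```

```bash
python3 -m handwheel '[{"tx":0.1,"ty":-1,"tz":-0.94,"yaw":0},{"tx":0.1,"ty":-1,"tz":-0.94,"yaw":0},{"tx":0.1,"ty":-1,"tz":-0.94,"yaw":0},{"tx":0.1,"ty":-1,"tz":-0.94,"yaw":0},{"tx":0.1,"ty":-1,"tz":-0.94,"yaw":0},{"tx":0.1,"ty":-1,"tz":-0.94,"yaw":0},{"tx":0.1,"ty":-1,"tz":-0.94,"yaw":0},{"tx":0.1,"ty":-1,"tz":-0.94,"yaw":0},{"tx":0.1,"ty":-1,"tz":-0.94,"yaw":0},{"tx":0.1,"ty":-1,"tz":-0.94,"yaw":0},{"tx":0.1,"ty":-1,"tz":-0.94,"yaw":0},{"tx":0.1,"ty":-1,"tz":-0.94,"yaw":0}]' -1 25
python3 go.py 417.8 115.7 200 71.8
```

```text
time: 2.65
ee_pos: [0.3716, 0.1945, 0.2089]
orientation: [-1.067, 1.57, 0.215]
force: [-0.9, -0.2, -0.3]
opening: 0.999
t 2.65 xyz [371.6 194.5 208.9] jaw 73.5 F [-0.9 -0.2 -0.3] open 0.999
units tx,ty,tz [ 0.36 -2.67 -2.49] yaw 0.29 q6 -1.08
```

```bash
python3 -m handwheel '[{"tx":0.2,"ty":-1,"tz":-0.9,"yaw":0.3},{"tx":0,"ty":-1,"tz":-0.9,"yaw":0},{"tx":0,"ty":-0.6,"tz":-0.6,"yaw":0},{"tx":0,"ty":0,"tz":0,"yaw":0}]' >/dev/null
python3 go.py 417.8 115.7 30 71.8
python3 - <<'E'
from m import *
im=save("wrist","w1"); lids("wrist",im,.074,300)
E
```

```text
t 3.15 xyz [415.4 117.7 203.8] jaw 71.6 F [ 0.4  0.4 -0.4] open 1.0
units tx,ty,tz [ 6.95 -0.12 -0.04] yaw -0.04 q6 -1.25
lid px [388. 347.] xy mm [641.4 134.2] size [51.5 40.6] ang 7.7
lid px [304. 276.] xy mm [510.5  70.3] size [43.8 42.6] ang 11.9
lid px [503. 202.] xy mm [493.  292.8] size [55.7 51.5] ang 71.2
lid px [319. 188.] xy mm [419.3 118.1] size [38.4 73. ] ang 71.6
lid px [437. 145.] xy mm [413.8 238.2] size [60.8 59.2] ang 80.7
```

View pics/w1.png

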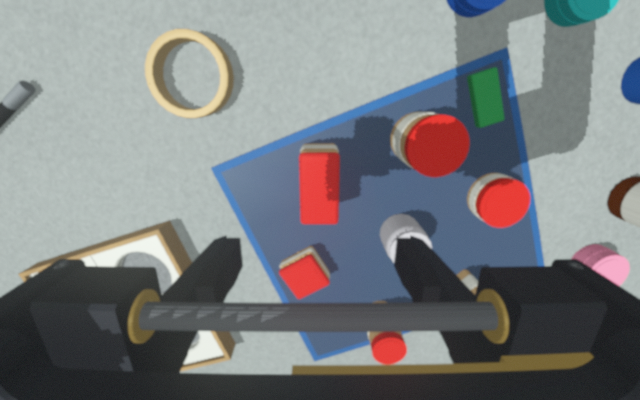

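The wrist view at (319,188) puts the oblong tub at (419,118) mm, angle 71.6°, which agrees with the top camera. I'll grasp it now.

```bash
python3 -m handwheel '[{"tx":1,"ty":-0.12,"tz":0,"yaw":0},{"tx":1,"ty":0,"tz":0,"yaw":0},{"tx":1,"ty":0,"tz":0,"yaw":0},{"tx":1,"ty":0,"tz":0,"yaw":0},{"tx":1,"ty":0,"tz":0,"yaw":0},{"tx":1,"ty":0,"tz":0,"yaw":0},{"tx":0.95,"ty":0,"tz":0,"yaw":0},{"tx":0,"ty":0,"tz":0,"yaw":0}]' -1 25
python3 -m handwheel '[{"tx":0,"ty":0,"tz":0,"yaw":0},{"tx":0,"ty":0,"tz":0,"yaw":0},{"tx":0,"ty":0,"tz":0,"yaw":0},{"tx":0,"ty":0,"tz":0,"yaw":0},{"tx":0,"ty":0,"tz":0,"yaw":0}]' 1 25
python3 go.py 473 -257 160 90
```

```text
time: 4.2
ee_pos: [0.4156, 0.1185, 0.0287]
orientation: [1.843, 1.567, 3.096]
force: [-0.3, 0.3, 0.2]
opening: 0.996
time: 4.82
ee_pos: [0.4178, 0.1176, 0.0301]
orientation: [-1.088, 1.57, 0.164]
force: [1.4, 3.5, 0.6]
opening: 0.455
t 4.83 xyz [417.8 117.6  30.1] jaw 71.7 F [1.4 3.5 0.6] open 0.455
units tx,ty,tz [ -5.19  -6.8  -13.54] yaw -3.19 q6 -1.25
```

```bash
python3 -m handwheel '[{"tx":-1,"ty":0,"tz":0,"yaw":0},{"tx":-1,"ty":0,"tz":0,"yaw":-0.2},{"tx":-1,"ty":0,"tz":0,"yaw":-1},{"tx":-1,"ty":0,"tz":0,"yaw":-1},{"tx":-1,"ty":0,"tz":0,"yaw":-1},{"tx":-0.2,"ty":-0.2,"tz":-1,"yaw":0},{"tx":0,"ty":-0.2,"tz":-1,"yaw":0},{"tx":0,"ty":-0.2,"tz":-1,"yaw":0},{"tx":0,"ty":-0.2,"tz":-1,"yaw":0},{"tx":0,"ty":-0.2,"tz":-1,"yaw":0},{"tx":0,"ty":-0.2,"tz":-1,"yaw":0},{"tx":0,"ty":-0.2,"tz":-1,"yaw":0}]'
python3 go.py 473 -257 160 90
```

```text
time: 6.32
ee_pos: [0.4525, -0.058, 0.1595]
orientation: [1.12, 1.57, 2.692]
force: [0.6, 0.6, -3.0]
opening: 0.455
t 6.33 xyz [452.5 -58.  159.5] jaw 90.1 F [ 0.6  0.6 -3. ] open 0.455
units tx,ty,tz [-0.02 -0.81 -7.96] yaw 0.01 q6 -1.96
```

```bash
python3 -m handwheel '[{"tx":0,"ty":-0.2,"tz":-1,"yaw":0},{"tx":0,"ty":-0.2,"tz":-1,"yaw":0},{"tx":0,"ty":-0.2,"tz":-1,"yaw":0},{"tx":0,"ty":-0.2,"tz":-1,"yaw":0},{"tx":0,"ty":0,"tz":-1,"yaw":0},{"tx":0,"ty":0,"tz":-1,"yaw":0},{"tx":0,"ty":0,"tz":-1,"yaw":0},{"tx":0,"ty":0,"tz":-0.9,"yaw":0},{"tx":0,"ty":0,"tz":0,"yaw":0},{"tx":0,"ty":0,"tz":0,"yaw":0}]'
python3 go.py 473 -257 38.5 90
python3 - <<'E'
from m import *
im=save("wrist","w2")
for n in("oblong","big_round","square","small_round"):
    for d in robot.place_of("wrist",n+"_recess_floor")[:2]: print(n,round(d["conf"],2),np.round(d["uv"]),ray("wrist",d["uv"],.012).round(3))
E
```

```text
time: 7.58
ee_pos: [0.4728, -0.2542, 0.1596]
orientation: [0.548, 1.57, 2.12]
force: [-1.0, 0.6, -1.4]
opening: 0.453
t 7.58 xyz [ 472.8 -254.2  159.6] jaw 90.1 F [-1.   0.6 -1.4] open 0.453
units tx,ty,tz [ 4.84 -0.01 -0.12] yaw 0.01 q6 -2.29
oblong 0.65 [316. 182.] [ 0.475 -0.257  0.012]
big_round 0.71 [410. 186.] [ 0.479 -0.157  0.012]
small_round 0.75 [405. 272.] [ 0.586 -0.151  0.012]
```

View pics/w2.png

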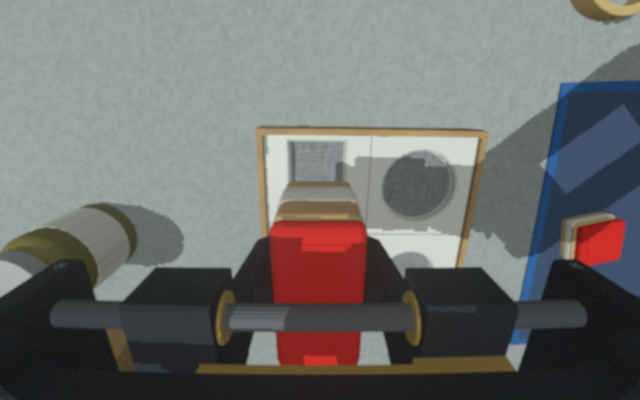

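The wrist view shows the oblong recess at about (316,160), directly below the held tub (318,290). The network's estimate agrees within 2 mm, so I'll lower it.

```bash
python3 -m handwheel '[{"tx":1,"ty":0,"tz":-0.12,"yaw":0},{"tx":1,"ty":0,"tz":0,"yaw":0},{"tx":1,"ty":0,"tz":0,"yaw":0},{"tx":1,"ty":0,"tz":0,"yaw":0},{"tx":0.5,"ty":0,"tz":0,"yaw":0},{"tx":0.2,"ty":0,"tz":0,"yaw":0},{"tx":0.13,"ty":0,"tz":0,"yaw":0},{"tx":0,"ty":0,"tz":0,"yaw":0}]'
python3 go.py 473 -257 38.5 90
```

```text
time: 8.82
ee_pos: [0.4735, -0.258, 0.0398]
orientation: [-2.28, 1.57, -0.708]
force: [-0.5, 0.5, -2.0]
opening: 0.45
t 8.82 xyz [ 473.5 -258.    39.8] jaw 90.1 F [-0.5  0.5 -2. ] open 0.45
units tx,ty,tz [0.05 0.02 0.04] yaw 0.01 q6 -2.29
```

```bash
python3 -m handwheel '[{"tx":0.08,"ty":0,"tz":0,"yaw":0},{"tx":0,"ty":0,"tz":0,"yaw":0}]'
python3 -m handwheel '[{"tx":0,"ty":0,"tz":0,"yaw":0},{"tx":0,"ty":0,"tz":0,"yaw":0},{"tx":0,"ty":0,"tz":0,"yaw":0},{"tx":-1,"ty":0,"tz":0,"yaw":0},{"tx":-1,"ty":0,"tz":0,"yaw":0},{"tx":-1,"ty":0,"tz":0,"yaw":0},{"tx":-1,"ty":0,"tz":0.5,"yaw":0},{"tx":-0.5,"ty":0,"tz":1,"yaw":0},{"tx":0,"ty":0,"tz":1,"yaw":0},{"tx":0,"ty":0,"tz":1,"yaw":0},{"tx":0,"ty":0,"tz":1,"yaw":0},{"tx":0,"ty":0,"tz":1,"yaw":0}]' -0.6
python3 go.py 414 239.6 160 73.5
```

```text
time: 9.07
ee_pos: [0.4738, -0.2583, 0.0382]
orientation: [-2.266, 1.569, -0.694]
force: [-0.6, -0.1, 2.6]
opening: 0.454
time: 10.58
ee_pos: [0.4728, -0.1194, 0.1497]
orientation: [-0.193, 1.571, 1.379]
force: [0.5, 0.2, -0.1]
opening: 0.801
t 10.57 xyz [ 472.8 -119.4  149.7] jaw 90.1 F [ 0.5  0.2 -0.1] open 0.801
units tx,ty,tz [-0.41  2.34 14.36] yaw 2.89 q6 -2.06
```

```bash
python3 -m handwheel '[{"tx":0,"ty":0.2,"tz":1,"yaw":0},{"tx":0,"ty":0.2,"tz":1,"yaw":0},{"tx":0,"ty":0.2,"tz":1,"yaw":0},{"tx":0,"ty":0.2,"tz":1,"yaw":0},{"tx":0,"ty":0.2,"tz":1,"yaw":0},{"tx":0,"ty":0.2,"tz":1,"yaw":0},{"tx":0,"ty":0.2,"tz":1,"yaw":0},{"tx":0,"ty":0.2,"tz":1,"yaw":0},{"tx":0,"ty":0.2,"tz":1,"yaw":0},{"tx":0,"ty":0.2,"tz":1,"yaw":0},{"tx":0,"ty":0.2,"tz":1,"yaw":0},{"tx":0,"ty":0.2,"tz":1,"yaw":0}]' -0.9
python3 -m handwheel '[{"tx":-0.4,"ty":0,"tz":1,"yaw":0},{"tx":0,"ty":0,"tz":0.4,"yaw":0},{"tx":0,"ty":0,"tz":0,"yaw":1},{"tx":0,"ty":0,"tz":0,"yaw":1},{"tx":0,"ty":0,"tz":0,"yaw":1},{"tx":0,"ty":0,"tz":0,"yaw":1},{"tx":0,"ty":0,"tz":0,"yaw":1},{"tx":0,"ty":0,"tz":0,"yaw":0}]'
python3 - <<'E'
from m import *
im=save("wrist","w3"); lids("wrist",im,.074,300)
E
python3 go.py 414 239.6 30 60
```

```text
time: 12.08
ee_pos: [0.4123, 0.1805, 0.1497]
orientation: [-1.536, 1.571, 0.036]
force: [-0.0, -0.3, -0.1]
opening: 0.948
time: 13.08
ee_pos: [0.4125, 0.2142, 0.1593]
orientation: [2.728, 1.57, -2.483]
force: [0.0, -0.6, 0.1]
opening: 0.949
lid px [254. 338.] xy mm [518.8  83. ] size [54.1 30.4] ang 60.2
lid px [451. 225.] xy mm [489.9 306.7] size [54.  50.5] ang 0.9
lid px [346. 187.] xy mm [414.6 240.1] size [57.1 59.3] ang 61.4
t 13.12 xyz [412.5 214.3 159.4] jaw 61.5 F [0.3 0.4 0.3] open 0.95
units tx,ty,tz [5.18 0.43 0.92] yaw 0.26 q6 -0.85
```

```bash
python3 -m handwheel '[{"tx":0.2,"ty":0.43,"tz":0.92,"yaw":0},{"tx":1,"ty":0,"tz":0,"yaw":0},{"tx":1,"ty":0,"tz":0,"yaw":0},{"tx":1,"ty":0,"tz":0,"yaw":0},{"tx":1,"ty":0,"tz":0,"yaw":0},{"tx":1,"ty":0,"tz":0,"yaw":0},{"tx":0,"ty":0,"tz":0,"yaw":0},{"tx":0,"ty":0,"tz":0,"yaw":0}]'
python3 go.py 414.3 240 30 60
python3 -m handwheel '[{"tx":0,"ty":0,"tz":0,"yaw":0},{"tx":0,"ty":0,"tz":0,"yaw":0},{"tx":0,"ty":0,"tz":0,"yaw":0},{"tx":0,"ty":0,"tz":0,"yaw":0}]' 1 25
python3 go.py 473.5 -154 160 61.5
```

```text
time: 14.12
ee_pos: [0.4146, 0.24, 0.0304]
orientation: [-0.897, 1.57, 0.176]
force: [-0.1, 0.1, -0.8]
opening: 0.949
t 14.12 xyz [414.6 240.   30.4] jaw 61.5 F [-0.1  0.1 -0.8] open 0.949
units tx,ty,tz [ 0.01  0.01 -0.01] yaw 0.26 q6 -0.8
time: 14.62
ee_pos: [0.4145, 0.2401, 0.0303]
orientation: [-0.875, 1.57, 0.197]
force: [-1.6, -1.0, 5.8]
opening: 0.673
t 14.62 xyz [414.5 240.1  30.3] jaw 61.4 F [-1.6 -1.   5.8] open 0.673
units tx,ty,tz [ -5.19  -9.62 -12.71] yaw -0.01 q6 -0.8
```

```bash
python3 -m handwheel '[{"tx":-1,"ty":0,"tz":0,"yaw":0},{"tx":-1,"ty":0,"tz":0,"yaw":0},{"tx":-1,"ty":0,"tz":0,"yaw":0},{"tx":-1,"ty":0,"tz":0,"yaw":0},{"tx":-1,"ty":-0.3,"tz":-0.4,"yaw":0},{"tx":-0.2,"ty":-0.72,"tz":-0.95,"yaw":0},{"tx":0,"ty":-0.72,"tz":-0.95,"yaw":0},{"tx":0,"ty":-0.72,"tz":-0.95,"yaw":0},{"tx":0,"ty":-0.72,"tz":-0.95,"yaw":0},{"tx":0,"ty":-0.72,"tz":-0.95,"yaw":0},{"tx":0,"ty":-0.72,"tz":-0.95,"yaw":0},{"tx":0,"ty":-0.72,"tz":-0.95,"yaw":0}]'
python3 -m handwheel '[{"tx":0,"ty":-0.72,"tz":-0.95,"yaw":0},{"tx":0,"ty":-0.72,"tz":-0.95,"yaw":0},{"tx":0,"ty":-0.72,"tz":-0.95,"yaw":0},{"tx":0,"ty":-0.72,"tz":-0.95,"yaw":0},{"tx":0,"ty":-0.72,"tz":-0.95,"yaw":0},{"tx":0,"ty":-0.6,"tz":-0.8,"yaw":0},{"tx":0,"ty":0,"tz":0,"yaw":0},{"tx":0,"ty":0,"tz":0,"yaw":0}]'
python3 go.py 473.5 -154 38.5 61.5
```

```text
time: 16.12
ee_pos: [0.4464, 0.0206, 0.1591]
orientation: [1.809, 1.57, 2.881]
force: [0.4, 0.6, -2.9]
opening: 0.674
time: 17.12
ee_pos: [0.4722, -0.1499, 0.1591]
orientation: [1.327, 1.569, 2.399]
force: [0.5, 0.1, -2.8]
opening: 0.68
t 17.12 xyz [ 472.2 -149.9  159.1] jaw 61.4 F [ 0.5  0.1 -2.8] open 0.68
units tx,ty,tz [ 4.82 -0.13 -0.12] yaw -0.02 q6 -1.62
```

```bash
python3 -m handwheel '[{"tx":1,"ty":-0.13,"tz":-0.12,"yaw":0},{"tx":1,"ty":0,"tz":0,"yaw":0},{"tx":1,"ty":0,"tz":0,"yaw":0},{"tx":1,"ty":0,"tz":0,"yaw":0},{"tx":0.5,"ty":0,"tz":0,"yaw":0},{"tx":0.2,"ty":0,"tz":0,"yaw":0},{"tx":0.12,"ty":0,"tz":0,"yaw":0},{"tx":0.04,"ty":0,"tz":0,"yaw":0},{"tx":0,"ty":0,"tz":0,"yaw":0},{"tx":0,"ty":0,"tz":0,"yaw":0}]'
python3 go.py 473.5 -154 38.3 61.5
```

```text
time: 18.38
ee_pos: [0.4745, -0.1551, 0.0386]
orientation: [-1.641, 1.57, -0.569]
force: [0.1, 0.4, -2.4]
opening: 0.675
t 18.38 xyz [ 474.5 -155.1   38.6] jaw 61.4 F [ 0.1  0.4 -2.4] open 0.675
units tx,ty,tz [0.01 0.06 0.02] yaw -0.01 q6 -1.63
```

```bash
python3 -m handwheel '[{"tx":0.06,"ty":0,"tz":0,"yaw":0},{"tx":0,"ty":0,"tz":0,"yaw":0}]'
python3 -m handwheel '[{"tx":0,"ty":0,"tz":0,"yaw":0},{"tx":0,"ty":0,"tz":0,"yaw":0},{"tx":0,"ty":0,"tz":0,"yaw":0},{"tx":-1,"ty":0,"tz":0,"yaw":0},{"tx":-1,"ty":0,"tz":0,"yaw":0},{"tx":-1,"ty":0,"tz":0,"yaw":0},{"tx":-1,"ty":0,"tz":0,"yaw":0},{"tx":-0.9,"ty":0,"tz":0,"yaw":0},{"tx":0,"ty":0,"tz":0,"yaw":0}]' -0.75
python3 go.py 646 133 160 61.5
```

```text
time: 18.62
ee_pos: [0.4746, -0.1552, 0.0383]
orientation: [-2.024, 1.57, -0.952]
force: [-6.5, 2.3, 13.0]
opening: 0.674
time: 19.75
ee_pos: [0.4754, -0.1556, 0.1608]
orientation: [-1.62, 1.567, -0.548]
force: [-1.0, -0.0, 0.2]
opening: 0.87
t 19.75 xyz [ 475.4 -155.6  160.8] jaw 61.4 F [-1.  -0.   0.2] open 0.87
units tx,ty,tz [ 0.03 -0.47 13.4 ] yaw -0.01 q6 -1.63
```

```bash
python3 -m handwheel '[{"tx":0,"ty":0,"tz":1,"yaw":0},{"tx":0,"ty":0,"tz":1,"yaw":0},{"tx":0,"ty":0,"tz":1,"yaw":0},{"tx":0,"ty":0,"tz":1,"yaw":0},{"tx":0,"ty":0,"tz":1,"yaw":0},{"tx":0,"ty":0,"tz":1,"yaw":0},{"tx":0,"ty":0,"tz":1,"yaw":0},{"tx":0,"ty":0,"tz":1,"yaw":0},{"tx":0,"ty":0,"tz":1,"yaw":0},{"tx":0,"ty":0,"tz":1,"yaw":0},{"tx":0,"ty":-0.2,"tz":1,"yaw":0},{"tx":0,"ty":-0.2,"tz":1,"yaw":0}]' -0.75
python3 -m handwheel '[{"tx":0,"ty":0,"tz":1,"yaw":0},{"tx":0,"ty":0,"tz":0.4,"yaw":0},{"tx":0,"ty":0,"tz":0,"yaw":0}]'
python3 - <<'E'
from m import *
im=save("wrist","w4"); lids("wrist",im,.074,300)
im=save("top","top4"); lids("top",im)
E
python3 go.py 646 133 30 61.5
```

```text
time: 21.25
ee_pos: [0.6262, 0.1045, 0.1572]
orientation: [2.062, 1.568, 3.134]
force: [0.6, -0.5, 0.1]
opening: 0.874
time: 21.62
ee_pos: [0.6428, 0.1347, 0.158]
orientation: [2.231, 1.569, -2.979]
force: [-0.5, -0.3, -0.2]
opening: 0.877
lid px [320. 205.] xy mm [647.4 134.3] size [41.8 44.2] ang 61.4
lid px [193. 129.] xy mm [544.1  76.4] size [41.2 41.1] ang 12.2
lid px [451. 132.] xy mm [643.7 253.5] size [49.2 48.7] ang 26.2
lid px [392. 199.] xy mm [ 474.2 -156.6] size [56.3 59. ] ang 0.8
lid px [427. 199.] xy mm [ 474.2 -260.9] size [71.3 38.6] ang 0.8
lid px [234. 185.] xy mm [508.  307.5] size [54.2 53.2] ang 2.0
lid px [320. 179.] xy mm [528.3  53.7] size [48.1 42.3] ang 12.3
lid px [251. 141.] xy mm [640.5 258.1] size [46.8 38.5] ang 25.5
t 21.73 xyz [642.8 133.9 158.5] jaw 61.4 F [-0.6  0.5  0.5] open 0.873
units tx,ty,tz [ 5.14 -0.14  0.04] yaw -0.02 q6 -1.05
```

View pics/w4.png

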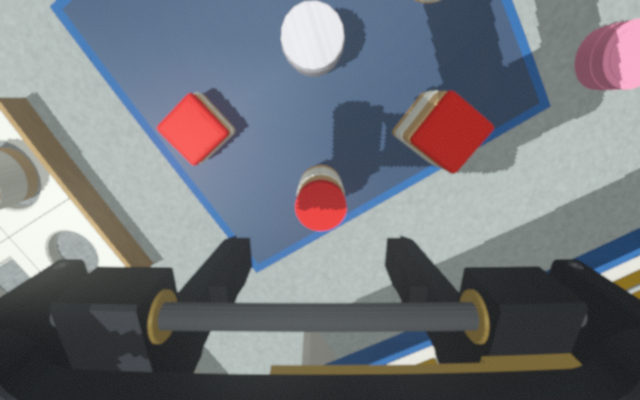

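```bash
python3 - <<'E'
from m import *
for uv in [(378,278),(560,235),(404,335)]: print(ray("scene",uv,.07).round(3))
for uv in [(330,365),(430,340),(600,270)]: print(ray("wrist",uv,.07).round(3))
E
python3 -m handwheel '[{"tx":1,"ty":-0.15,"tz":0.08,"yaw":0},{"tx":1,"ty":0,"tz":0,"yaw":0},{"tx":1,"ty":0,"tz":0,"yaw":0},{"tx":1,"ty":0,"tz":0,"yaw":0},{"tx":1,"ty":0,"tz":0,"yaw":0},{"tx":0.12,"ty":0,"tz":0,"yaw":0},{"tx":0,"ty":0,"tz":0,"yaw":0}]'
python3 -m handwheel '[{"tx":0,"ty":0,"tz":0,"yaw":0},{"tx":0,"ty":0,"tz":0,"yaw":0},{"tx":0,"ty":0,"tz":0,"yaw":0},{"tx":0,"ty":0,"tz":0,"yaw":0},{"tx":0,"ty":0,"tz":0,"yaw":0}]' 1 25
python3 go.py 578 -154 165 61.5
```

```text
[0.79  0.043 0.07 ]
[0.922 0.548 0.07 ]
[0.932 0.003 0.07 ]
[0.816 0.054 0.07 ]
[0.836 0.162 0.07 ]
[0.84  0.341 0.07 ]
time: 22.6
ee_pos: [0.6478, 0.134, 0.0318]
orientation: [-1.203, 1.57, -0.132]
force: [-0.5, -1.0, 1.4]
opening: 0.876
time: 23.22
ee_pos: [0.6478, 0.1345, 0.0316]
orientation: [-1.072, 1.57, -0.0]
force: [0.0, -0.4, 2.9]
opening: 0.494
t 23.23 xyz [647.8 134.5  31.6] jaw 61.4 F [ 0.  -0.4  2.9] open 0.494
units tx,ty,tz [ -5.34  -3.07 -11.47] yaw -0.01 q6 -1.05
```

```bash
python3 -m handwheel '[{"tx":-1,"ty":0,"tz":0,"yaw":0},{"tx":-1,"ty":0,"tz":0,"yaw":0},{"tx":-1,"ty":0,"tz":0,"yaw":0},{"tx":-1,"ty":0,"tz":0,"yaw":0},{"tx":-1,"ty":-0.1,"tz":-0.5,"yaw":0},{"tx":-0.3,"ty":-0.27,"tz":-1,"yaw":0},{"tx":0,"ty":-0.27,"tz":-1,"yaw":0},{"tx":0,"ty":-0.27,"tz":-1,"yaw":0},{"tx":0,"ty":-0.27,"tz":-1,"yaw":0},{"tx":0,"ty":-0.27,"tz":-1,"yaw":0},{"tx":0,"ty":-0.27,"tz":-1,"yaw":0},{"tx":0,"ty":-0.27,"tz":-1,"yaw":0}]'
python3 -m handwheel '[{"tx":0,"ty":-0.27,"tz":-1,"yaw":0},{"tx":0,"ty":-0.27,"tz":-1,"yaw":0},{"tx":0,"ty":-0.27,"tz":-1,"yaw":0},{"tx":0,"ty":-0.27,"tz":-1,"yaw":0},{"tx":0,"ty":0,"tz":0,"yaw":0},{"tx":0,"ty":0,"tz":0,"yaw":0},{"tx":0,"ty":0,"tz":0,"yaw":0}]'
python3 go.py 578 -154 39.6 61.5
python3 - <<'E'
from m import *
im=save("wrist","w5")
for n in("square","small_round"):
    for d in robot.place_of("wrist",n+"_recess_floor")[:2]: print(n,round(d["conf"],2),np.round(d["uv"]),ray("wrist",d["uv"],.012).round(3))
E
```

```text
time: 24.72
ee_pos: [0.601, -0.0547, 0.1632]
orientation: [1.775, 1.57, 2.847]
force: [-0.5, -0.2, -0.2]
opening: 0.492
time: 25.6
ee_pos: [0.5775, -0.1538, 0.1635]
orientation: [1.15, 1.57, 2.223]
force: [-0.0, 0.0, -1.4]
opening: 0.491
t 25.6 xyz [ 577.5 -153.8  163.5] jaw 61.5 F [-0.   0.  -1.4] open 0.491
units tx,ty,tz [ 4.96 -0.02  0.  ] yaw -0.0 q6 -1.53
square 0.72 [238. 224.] [ 0.58  -0.257  0.012]
small_round 0.74 [320. 181.] [ 0.58  -0.153  0.012]
```

View pics/w5.png

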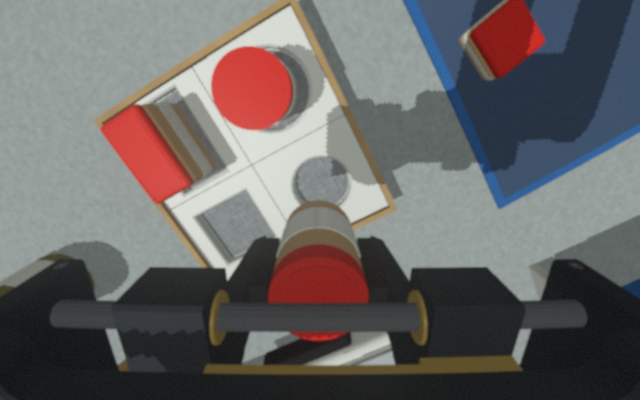

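```bash
python3 - <<'E'
from m import *
for z in (0,.06,.1): print(z,[ray("scene",u,z).round(3) for u in [(228,346),(275,324),(195,372),(308,318)]],ray("wrist",(320,345),z).round(3))
E
python3 -m handwheel '[{"tx":1,"ty":0,"tz":0,"yaw":0},{"tx":1,"ty":0,"tz":0,"yaw":0},{"tx":1,"ty":0,"tz":0,"yaw":0},{"tx":1,"ty":0,"tz":0,"yaw":0}]'
python3 go.py 578 -154 39.6 61.5
```

```text
0 [array([ 0.732, -0.32 ,  0.   ]), array([ 0.737, -0.207,  0.   ]), array([ 0.752, -0.399,  0.   ]), array([ 0.762, -0.133,  0.   ])] [ 0.79  -0.266  0.   ]
0.06 [array([ 0.766, -0.321,  0.06 ]), array([ 0.77 , -0.217,  0.06 ]), array([ 0.784, -0.394,  0.06 ]), array([ 0.793, -0.149,  0.06 ])] [ 0.735 -0.237  0.06 ]
0.1 [array([ 0.788, -0.322,  0.1  ]), array([ 0.791, -0.224,  0.1  ]), array([ 0.805, -0.391,  0.1  ]), array([ 0.813, -0.159,  0.1  ])] [ 0.698 -0.217  0.1  ]
time: 26.25
ee_pos: [0.5776, -0.1543, 0.063]
orientation: [-1.42, 1.57, -0.347]
force: [0.5, 0.1, -1.2]
opening: 0.493
t 26.25 xyz [ 577.6 -154.3   63. ] jaw 61.5 F [ 0.5  0.1 -1.2] open 0.493
units tx,ty,tz [ 0.94 -0.01  0.02] yaw -0.01 q6 -1.53
```

Clear of the box. I'll finish the placing, then release.

```bash
python3 -m handwheel '[{"tx":0.5,"ty":0,"tz":0,"yaw":0},{"tx":0.3,"ty":0,"tz":0,"yaw":0},{"tx":0.1,"ty":0,"tz":0,"yaw":0},{"tx":0.06,"ty":0,"tz":0,"yaw":0},{"tx":0,"ty":0,"tz":0,"yaw":0},{"tx":0,"ty":0,"tz":0,"yaw":0}]'
python3 -m handwheel '[{"tx":0.05,"ty":0,"tz":0,"yaw":0},{"tx":0,"ty":0,"tz":0,"yaw":0}]'
python3 -m handwheel '[{"tx":0,"ty":0,"tz":0,"yaw":0},{"tx":0,"ty":0,"tz":0,"yaw":0},{"tx":0,"ty":0,"tz":0,"yaw":0},{"tx":-1,"ty":0,"tz":0,"yaw":0},{"tx":-1,"ty":0,"tz":0,"yaw":0},{"tx":-1,"ty":0,"tz":0,"yaw":0},{"tx":-1,"ty":0,"tz":0,"yaw":0},{"tx":-0.9,"ty":0,"tz":0,"yaw":0},{"tx":0,"ty":0,"tz":0,"yaw":0}]' -0.6
python3 go.py 643 254 160 26.5
```

```text
time: 27.0
ee_pos: [0.5777, -0.1549, 0.0402]
orientation: [-1.549, 1.57, -0.477]
force: [-0.2, 0.5, -0.7]
opening: 0.492
time: 27.25
ee_pos: [0.5778, -0.1549, 0.0396]
orientation: [-1.637, 1.57, -0.564]
force: [-2.3, 1.4, 6.0]
opening: 0.496
time: 28.38
ee_pos: [0.5787, -0.1553, 0.1628]
orientation: [-1.534, 1.567, -0.462]
force: [0.5, 0.4, 0.0]
opening: 0.805
t 28.38 xyz [ 578.7 -155.3  162.8] jaw 61.4 F [0.5 0.4 0. ] open 0.805
units tx,ty,tz [ 0.09  5.57 15.61] yaw 6.09 q6 -1.53
```

```bash
python3 -m handwheel '[{"tx":0,"ty":0.35,"tz":1,"yaw":0},{"tx":0,"ty":0.35,"tz":1,"yaw":0},{"tx":0,"ty":0.35,"tz":1,"yaw":0},{"tx":0,"ty":0.35,"tz":1,"yaw":0},{"tx":0,"ty":0.35,"tz":1,"yaw":0},{"tx":0,"ty":0.35,"tz":1,"yaw":0},{"tx":0,"ty":0.35,"tz":1,"yaw":0},{"tx":0,"ty":0.35,"tz":1,"yaw":0},{"tx":0,"ty":0.35,"tz":1,"yaw":0},{"tx":0,"ty":0.35,"tz":1,"yaw":0},{"tx":0,"ty":0.35,"tz":1,"yaw":0},{"tx":0,"ty":0.35,"tz":1,"yaw":0}]' -0.8
python3 -m handwheel '[{"tx":0,"ty":0.4,"tz":1,"yaw":0},{"tx":0,"ty":0.4,"tz":1,"yaw":0},{"tx":0,"ty":0.4,"tz":1,"yaw":0},{"tx":0,"ty":0.2,"tz":0.6,"yaw":-1},{"tx":0,"ty":0,"tz":0,"yaw":-1},{"tx":0,"ty":0,"tz":0,"yaw":-1},{"tx":0,"ty":0,"tz":0,"yaw":-1},{"tx":0,"ty":0,"tz":0,"yaw":-1},{"tx":0,"ty":0,"tz":0,"yaw":-1},{"tx":0,"ty":0,"tz":0,"yaw":-1},{"tx":0,"ty":0,"tz":0,"yaw":-1},{"tx":0,"ty":0,"tz":0,"yaw":-1}]'
python3 -m handwheel '[{"tx":0,"ty":0,"tz":0,"yaw":-0.6},{"tx":0,"ty":0,"tz":0,"yaw":0},{"tx":0,"ty":0,"tz":0,"yaw":0}]'
python3 - <<'E'
from m import *
im=save("wrist","w6"); lids("wrist",im,.074,300)
E
python3 go.py 643 254 30 116.4
```

```text
time: 29.88
ee_pos: [0.628, 0.1597, 0.159]
orientation: [2.153, 1.568, -3.059]
force: [0.2, -0.4, -0.4]
opening: 0.897
time: 31.38
ee_pos: [0.6402, 0.2545, 0.1588]
orientation: [1.374, 1.568, -2.934]
force: [-0.7, 0.5, -0.3]
opening: 0.897
time: 31.75
ee_pos: [0.6406, 0.2546, 0.1599]
orientation: [1.345, 1.569, -2.907]
force: [-0.3, -0.1, 1.2]
opening: 0.898
lid px [319. 202.] xy mm [643.5 255.1] size [48.  48.4] ang 26.3
lid px [441.  98.] xy mm [525.2 300.5] size [50.5 51.7] ang 3.8
lid px [162.   6.] xy mm [561.5  88.8] size [10.8 42.7] ang 24.7
t 31.8 xyz [640.8 254.6 160.2] jaw 116.4 F [-0.2  0.6 -0. ] open 0.899
units tx,ty,tz [ 5.21 -0.07 -0.06] yaw -0.01 q6 -1.82
```

View pics/w6.png

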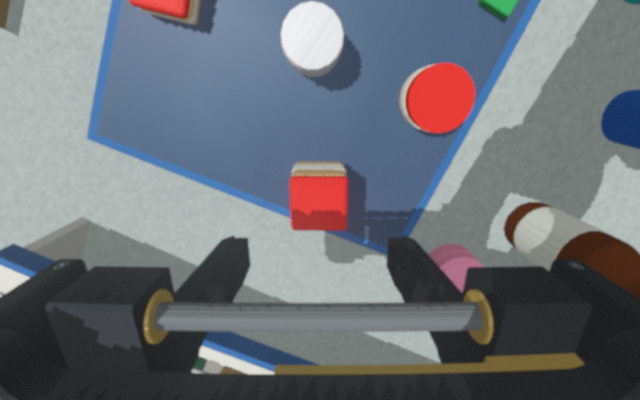

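The square tub at (319,202) is squared up between the fingers. I'll grasp it.

```bash
python3 -m handwheel '[{"tx":1,"ty":-0.07,"tz":-0.03,"yaw":0},{"tx":1,"ty":0,"tz":0,"yaw":0},{"tx":1,"ty":0,"tz":0,"yaw":0},{"tx":1,"ty":0,"tz":0,"yaw":0},{"tx":1,"ty":0,"tz":0,"yaw":0},{"tx":0.2,"ty":0,"tz":0,"yaw":0},{"tx":0,"ty":0,"tz":0,"yaw":0}]'
python3 -m handwheel '[{"tx":0,"ty":0,"tz":0,"yaw":0},{"tx":0,"ty":0,"tz":0,"yaw":0},{"tx":0,"ty":0,"tz":0,"yaw":0},{"tx":0,"ty":0,"tz":0,"yaw":0},{"tx":0,"ty":0,"tz":0,"yaw":0}]' 1 25
python3 go.py 578 -258.5 165 90
```

```text
time: 32.67
ee_pos: [0.643, 0.2549, 0.0311]
orientation: [1.378, 1.571, -2.874]
force: [1.1, -1.1, 0.2]
opening: 0.899
time: 33.3
ee_pos: [0.6432, 0.255, 0.0316]
orientation: [-1.583, 1.57, 0.449]
force: [-1.8, 0.7, 4.9]
opening: 0.566
t 33.3 xyz [643.2 255.   31.6] jaw 116.4 F [-1.8  0.7  4.9] open 0.566
units tx,ty,tz [ -5.34  11.47 -17.23] yaw 4.61 q6 -1.83
```

```bash
python3 -m handwheel '[{"tx":-1,"ty":0,"tz":0,"yaw":0},{"tx":-1,"ty":0,"tz":0,"yaw":0},{"tx":-1,"ty":0,"tz":0,"yaw":1},{"tx":-1,"ty":0,"tz":0,"yaw":1},{"tx":-1,"ty":0,"tz":0,"yaw":1},{"tx":-0.3,"ty":0,"tz":0,"yaw":1},{"tx":0,"ty":0,"tz":0,"yaw":0.6},{"tx":0,"ty":0.12,"tz":-1,"yaw":0},{"tx":0,"ty":0.12,"tz":-1,"yaw":0},{"tx":0,"ty":0.12,"tz":-1,"yaw":0},{"tx":0,"ty":0.12,"tz":-1,"yaw":0},{"tx":0,"ty":0.12,"tz":-1,"yaw":0}]'
python3 -m handwheel '[{"tx":0,"ty":0.13,"tz":-1,"yaw":0},{"tx":0,"ty":0.13,"tz":-1,"yaw":0},{"tx":0,"ty":0.13,"tz":-1,"yaw":0},{"tx":0,"ty":0.13,"tz":-1,"yaw":0},{"tx":0,"ty":0.13,"tz":-1,"yaw":0},{"tx":0,"ty":0.13,"tz":-1,"yaw":0},{"tx":0,"ty":0.13,"tz":-1,"yaw":0},{"tx":0,"ty":0.13,"tz":-1,"yaw":0},{"tx":0,"ty":0.13,"tz":-1,"yaw":0},{"tx":0,"ty":0.13,"tz":-1,"yaw":0},{"tx":0,"ty":0.13,"tz":-1,"yaw":0},{"tx":0,"ty":0.13,"tz":-1,"yaw":0}]'
python3 -m handwheel '[{"tx":0,"ty":0.13,"tz":-1,"yaw":0},{"tx":0,"ty":0.13,"tz":-1,"yaw":0},{"tx":0,"ty":0,"tz":-1,"yaw":0},{"tx":0,"ty":0,"tz":-0.5,"yaw":0},{"tx":0,"ty":0,"tz":0,"yaw":0},{"tx":0,"ty":0,"tz":0,"yaw":0}]'
python3 go.py 578 -258.5 39.6 90
python3 - <<'E'
from m import *
im=save("wrist","w7")
for d in robot.place_of("wrist","square_recess_floor")[:2]: print(round(d["conf"],2),np.round(d["uv"]),ray("wrist",d["uv"],.012).round(3))
E
```

```text
time: 34.8
ee_pos: [0.6277, 0.1273, 0.1634]
orientation: [2.54, 1.571, -2.173]
force: [0.1, 0.7, -3.1]
opening: 0.564
time: 36.3
ee_pos: [0.5883, -0.1724, 0.1635]
orientation: [2.541, 1.571, -2.171]
force: [0.2, 0.4, -1.6]
opening: 0.564
time: 37.05
ee_pos: [0.583, -0.257, 0.1633]
orientation: [0.433, 1.57, 2.005]
force: [0.3, -0.1, -3.4]
opening: 0.564
t 37.05 xyz [ 583.  -257.   163.3] jaw 90.1 F [ 0.3 -0.1 -3.4] open 0.564
units tx,ty,tz [ 4.95  0.2  -0.06] yaw 0.02 q6 -2.17
0.81 [319. 177.] [ 0.58  -0.256  0.012]
```

View pics/w7.png

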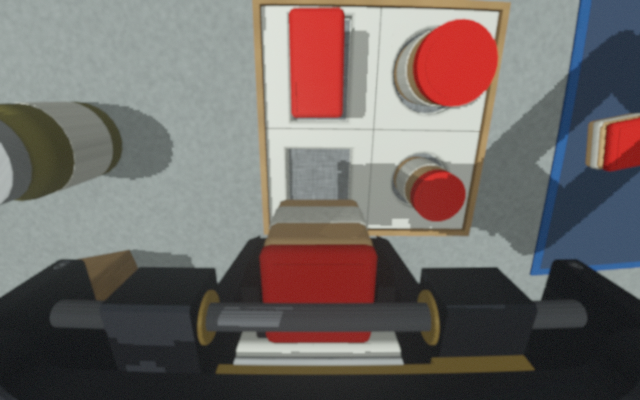

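Three tubs are seated, with the square recess at (320,175) ahead of the held tub. I'll lower it.

```bash
python3 -m handwheel '[{"tx":1,"ty":0.17,"tz":-0.03,"yaw":0},{"tx":1,"ty":0,"tz":0,"yaw":0},{"tx":1,"ty":0,"tz":0,"yaw":0},{"tx":1,"ty":0,"tz":0,"yaw":0},{"tx":0.5,"ty":0,"tz":0,"yaw":0},{"tx":0.3,"ty":0,"tz":0,"yaw":0},{"tx":0.1,"ty":0,"tz":0,"yaw":0},{"tx":0.05,"ty":0,"tz":0,"yaw":0},{"tx":0,"ty":0,"tz":0,"yaw":0},{"tx":0,"ty":0,"tz":0,"yaw":0}]'
python3 -m handwheel '[{"tx":0.05,"ty":0,"tz":0,"yaw":0},{"tx":0,"ty":0,"tz":0,"yaw":0}]'
python3 -m handwheel '[{"tx":0,"ty":0,"tz":0,"yaw":0},{"tx":0,"ty":0,"tz":0,"yaw":0},{"tx":0,"ty":0,"tz":0,"yaw":0},{"tx":-1,"ty":0,"tz":0,"yaw":0},{"tx":-1,"ty":0,"tz":0,"yaw":0},{"tx":-1,"ty":0,"tz":0,"yaw":0},{"tx":-1,"ty":0,"tz":0,"yaw":0},{"tx":-1,"ty":0,"tz":0,"yaw":0},{"tx":-1,"ty":1,"tz":0,"yaw":0}]' -0.6
python3 -m handwheel '[{"tx":0,"ty":1,"tz":1,"yaw":0},{"tx":0,"ty":1,"tz":1,"yaw":0},{"tx":0,"ty":1,"tz":1,"yaw":0},{"tx":0,"ty":1,"tz":1,"yaw":0},{"tx":0,"ty":0,"tz":1,"yaw":0},{"tx":0,"ty":0,"tz":1,"yaw":0},{"tx":0,"ty":0,"tz":1,"yaw":0},{"tx":0,"ty":0,"tz":1,"yaw":0},{"tx":0,"ty":0,"tz":1,"yaw":0},{"tx":0,"ty":0,"tz":1,"yaw":0},{"tx":0,"ty":0,"tz":0,"yaw":0},{"tx":0,"ty":0,"tz":0,"yaw":0}]'
python3 - <<'E'
from m import *
im=save("scene","s9"); t=save("top","top9"); lids("top",t,.082)
a=cv2.resize(im[180:330,170:460],(800,414),interpolation=cv2.INTER_CUBIC)[:,:,::-1]
cv2.imwrite("pics/s9c.png",a)
b=cv2.resize(t[110:290,160:460],(800,480),interpolation=cv2.INTER_CUBIC)[:,:,::-1]
cv2.imwrite("pics/t9c.png",b); print(robot.get_state()["time"])
E
```

```text
time: 38.4
ee_pos: [0.579, -0.2587, 0.0402]
orientation: [-2.167, 1.57, -0.595]
force: [-0.5, -0.6, -2.9]
opening: 0.565
time: 38.65
ee_pos: [0.5792, -0.2588, 0.0396]
orientation: [-2.272, 1.57, -0.7]
force: [-2.0, 1.2, 5.2]
opening: 0.565
time: 39.78
ee_pos: [0.5544, -0.2586, 0.1893]
orientation: [-2.065, 1.57, -0.492]
force: [-0.0, -0.1, -0.3]
opening: 0.799
time: 41.28
ee_pos: [0.4536, -0.009, 0.1886]
orientation: [-2.556, 1.57, -0.984]
force: [0.3, -0.5, 1.2]
opening: 0.805
lid px [392. 199.] xy mm [ 472.8 -159.8] size [49.7 56.4] ang 89.6
lid px [427. 199.] xy mm [ 472.9 -259.1] size [70.9 38.2] ang 0.9
lid px [233. 185.] xy mm [506.5 307.8] size [53.6 56. ] ang 0.8
lid px [392. 164.] xy mm [ 576.3 -159.3] size [43.5 36.1] ang 13.3
lid px [427. 164.] xy mm [ 577.7 -258.7] size [44.7 49.4] ang 88.8
41.375
```

View pics/s9c.png

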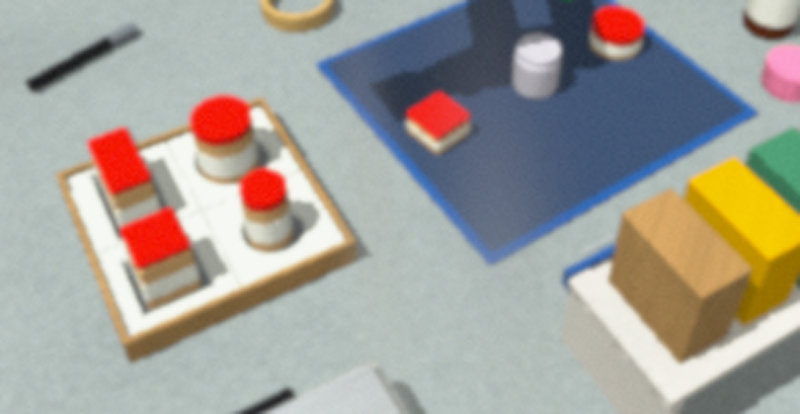

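View pics/t9c.png

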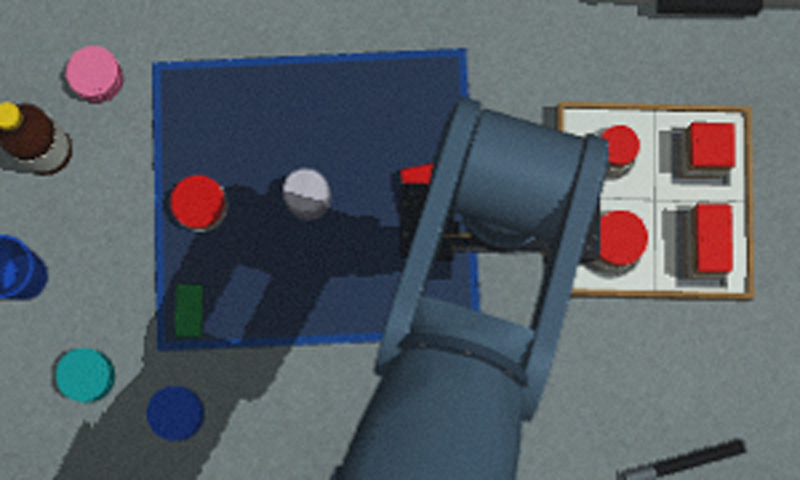

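All four tubs stand in their recesses: scene crop (120,175) oblong, (225,135) big round, (160,255) square and (268,205) small round. The half tubs are still on the mat and the arm is clear.

```bash
python3 -c "from cell import robot; print(robot.get_state()['joint_velocities'].round(3)); print(robot.finish_job())"
```

```text
[-0.004  0.001 -0.001  0.    -0.     0.004]
the job is handed in; nothing more can be done
None
```

I put all four full-height tubs (oblong, big round, small round and square, in that order) into their own recesses, pressing each lightly onto the floor before letting go. I handed the job in at about 41 s, against the 109 s limit.

- **Final pictures:** the scene and top views showed all four tubs upright in the right recesses. Both half-height tubs were still on the mat, and the arm was clear and at rest.
- **Positions:** the robot's own position at release was within about 2 mm of each recess centre. The oblong and square lids agreed with this in the last top view. The two round lids measured about 5 mm off in y because the arm partly hid them, so I went by the release positions and the scene view.
- **Forces:** the readings stayed at or below about 15 N, well under the 40 N and 120 N limits. These are spot readings at the end of each move, not a continuous record.
- **Disagreements:** one early network estimate from the scene camera put the small round recess about 8 mm off in x. The top camera and a wrist picture taken just before placing put it where I placed the tub.

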